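# Emboss a tile blank in the treadle press

### The job

Take the plain terracotta tile blank out of the wooden rack, where it stands on edge, and lay it flat in the bed of the blue press, between the side guides and right up against the back stop. Then push the press's spring pedal all the way down to its stop with the gripper, hold it there for about a second, and let it come back up, leaving the blank lying in the bed. Leave the other two tiles, the beaker, the cup and the jar where they stand.

Things in the scene. Friction and masses are not known exactly. Their poses are not given: they have to be found in the camera images.
- blank: plain unglazed terracotta (orange-brown) tile blank, a slab 130 x 56 x 16 mm, 0.2 kg, loose. Origin at its centre; x along the 130 mm length, y through the 16 mm thickness, z along the 56 mm width. It starts standing on a long edge in one of the rack's three slots (z up); lying flat its y is vertical. Both faces and both ends are alike
- white_tile: white glazed tile, loose, same size and axes as the blank, standing in another slot of the rack; stays there
- blue_tile: blue glazed tile, loose, same size and axes as the blank, standing in another slot of the rack; stays there
- tile_rack: low fixed wooden rack, 106 mm (x) by 180 mm (y), 34 mm high; origin at the centre of its underside. Two 16 mm comb rails at x = -45 and +45 mm hold three slots at y = -55, 0, +55 mm, 18 mm wide, floor 12 mm up; tiles stand in them along x with their top edge at z = 68 mm. Between the rails the slots are open at the sides
- press: fixed bench press; grey base plate x -160 to +120, y -105 to +105 mm, 8 mm thick; origin at the plate's underside, x the way the blank goes in, z up. Bed on the left (centre line y = +45 mm), pedal on the right (y = -60 mm). Blue head and column over the back of the bed: x +19 to +119, y +10 to +80 mm, to z = 196 mm. Pedal hinge cheeks: x +33 to +67, y -82 to -38 mm, to z = 58 mm
- bed (a point): point on the bed's top face (z = 40 mm) under the centre of the blank when fully home; axes as the press. Back stop face 65 mm away in +x, 20 mm high. Side guides 61 mm apart, 14 mm high, x = +9 to +65 mm; mouths flare to 74 mm at x = -5 mm. Nearer, to x = -66 mm, the bed is a bare nose 44 mm wide, so the blank overhangs it 6 mm each side. Head from x = +15 mm, 91 mm above the bed
- ram_face (a point): centre of the underside of the brass ram plate (46 mm in x by 50 mm in y) hanging from the press head over the bed; 46 mm above the bed when the pedal is up, 17 mm when it is fully down
- pedal_pad (a point): centre of the top of the pedal's black rubber tread, 71 mm (x) by 48 mm (y); the hinge axis lies 160 mm from it in +x of the press. Its height is about 79 mm with the pedal up and 34 mm at the stop
- pedal (a joint): pedal angle in rad: 0 up (at rest), 0.28 fully down on its stop; needs about 3 N at the tread to start and 10 N at the stop, springs back when let go
- beaker: green beaker, 72 mm across, 78 mm high, open top, loose bystander; origin at the centre of its underside
- cup: speckled off-white slip cup, 71 mm across, 84 mm high, loose bystander; origin at the centre of its underside
- jar: white glaze jar with an orange-brown lid, 66 mm across, 87 mm high, loose bystander; origin at the centre of its underside
Not all that is in view belongs to the job. Several things have the shape of the blank; the one meant has the colours described above.

How it is judged:
On the way, in this order (a step that is already met when the one before it is completed fails the run):
1. the blank lies flat in the press bed, home against the back stop, with the pedal up (x of blank in the frame of bed between -0.009 and 0.006 m and y of blank in the frame of bed between -0.006 and 0.006 m and z of blank in the frame of bed between 0.004 and 0.0115 m and angle between the y axis of blank and the z axis of press, either way round below 0.08 rad and angle between the x axis of blank and the x axis of press, either way round below 0.13 rad and value of joint pedal below 0.05 rad), for 0.2 s.
2. the gripper holds the pedal down on its stop while the blank lies home in the bed (x of blank in the frame of bed between -0.009 and 0.006 m and y of blank in the frame of bed between -0.006 and 0.006 m and z of blank in the frame of bed between 0.004 and 0.0115 m and angle between the y axis of blank and the z axis of press, either way round below 0.08 rad and angle between the x axis of blank and the x axis of press, either way round below 0.13 rad and value of joint pedal above 0.262 rad and contact force between the fingers and pedal above 1 N), for 0.5 s.
At the end, for the whole second after the job is handed in: the blank lies flat and still on the press bed between the guides, its end within about 9 mm of the back stop and within 6 mm of the centre line, and the pedal is back up (below 0.03 rad) (x of blank in the frame of bed between -0.009 and 0.006 m and y of blank in the frame of bed between -0.006 and 0.006 m and z of blank in the frame of bed between 0.004 and 0.0115 m and angle between the y axis of blank and the z axis of press, either way round below 0.08 rad and angle between the x axis of blank and the x axis of press, either way round below 0.13 rad and value of joint pedal below 0.03 rad and linear speed of blank below 0.02 m/s); the robot touches nothing.
It fails at once if the beaker is moved by more than 25 mm or tipped over (distance of beaker from where it was at the start of the episode above 0.025 m or angle between beaker's own z axis and vertical above 0.5 rad).
It fails at once if the cup is moved by more than 25 mm or tipped over (distance of cup from where it was at the start of the episode above 0.025 m or angle between cup's own z axis and vertical above 0.5 rad).
It fails at once if the jar is moved by more than 25 mm or tipped over (distance of jar from where it was at the start of the episode above 0.025 m or angle between jar's own z axis and vertical above 0.5 rad).
It fails at once if the white tile is moved by more than 25 mm or tipped over (distance of white_tile from where it was at the start of the episode above 0.025 m or angle between white_tile's own z axis and vertical above 0.5 rad).
It fails at once if the blue tile is moved by more than 25 mm or tipped over (distance of blue_tile from where it was at the start of the episode above 0.025 m or angle between blue_tile's own z axis and vertical above 0.5 rad).
It also fails if it takes over 69 s, if anything falls off the work surface, if the arm or the gripper's body presses on something with over 40 N, if the wrist force passes 120 N, or if a joint passes its speed limit or range.

### The arm

A 6-joint arm with a two-finger parallel gripper is mounted at the origin on the work surface; the furniture and walls round the work are solid. World frame = base frame: x ahead of the robot, y to its left, z up, the work surface at z = 0. Lengths are in m, angles in rad, forces in N, time in s.
With the tool pointing down it reaches from about 0.35 to 0.775 m from the base axis. Payload 7.3 kg.
Tool frame: the origin (TCP) lies on the front face of the gripper's body, between the roots of the fingers; the fingertips stand ahead of it and the grasp point (between the pads) lies 47 mm ahead of it (finger_overhang is the z of the fingertips in the tool frame, in m); z points along the fingers, y is the line along which they close (so a half turn about z gives the same grasp; the last joint's range is limited). The gripper opens to 92 mm and grips with 3 to 60 N. Pads are 19 mm wide; open, the fingers measure 130 mm over their backs; the gripper's body (75 mm by 190 mm) begins 47 mm behind the grasp point.
Start: joints at [-1.469, 0.342, 1.524, -0, 1.275, -0.146], TCP at [0.129, -0.509, 0.292] pointing down, gripper open.
Joint ranges: [-2.53, 2.53], [-0.77, 2.02], [0.04, 2.7], [-1, 4.14], [0.28, 2.66], [-3.11, 3.11]. Speed limits (rad/s): [2.57, 2.57, 3.14, 3.14, 3.14, 3.14].

### API

Orientations are given as [roll, pitch, yaw] about the fixed x, y, z axes, in that order (R = Rz(yaw) Ry(pitch) Rx(roll)).
In Python, from cell import * gives the robot as it stands. The module is installed in compiled form; this text tells all that it offers.
- The arm moves only by the tool arm_command, never from a script. Its argument "series" is a list of rows, each an object of numbers: "x", "y", "z": the shift along the tool's x, y, z in mm; "rx", "ry", "rz": the turn, a rotation vector about the tool's x, y, z in degrees. A call has 1 to 20 rows; each row is the pose to reach, as a shift and turn from the pose commanded when the call began, along the tool's axes at that moment; what a row does not reach only later rows make up. A row lasts 1/10 s, in which the tool goes at most 50 mm and 8.59 degrees, less where a joint would pass 70% of its speed; a pose out of reach is approached as far as the arm can. A call with a gripper value outside its range is refused whole. "hand" is the finger opening in mm, from 0 to 91.8, set as the call begins (left out, the last holds). The fingers move at their own pace and stop on an object; "squeeze" is the grip in N (left out, the last holds). Time passes only in rows, so rows that repeat a pose let the fingers close. It gives the time, the measured TCP pose, the force, the opening and the grip force at its end, in the units of the state.
- observe(): the state, without advancing time (a new reading comes with each control period).
- read_camera(name): name is "scene" or "side" or "wrist"; returns a dict with "pixels" (384x512x3 uint8, blue, green, red), "K" (3x3 intrinsics, pixels), "rvec" (rotation vector, rad) and "tvec" (3), from world to camera coordinates, as OpenCV has them. Camera axes: x right, y down, z forward; pixel columns grow to the right and rows downward; lengths in m; the calibration is good to about 2 mm. A picture is of the moment at which its call begins. There is no depth.
- hand_in(): hands the job in; it is judged then, once.
Trained networks look in a picture, given as the dict that the camera call returned (one of the last four; its "shot" number tells which), for a name from the list of things; names that differ only in an ending like _2 or _b are one class to them, and where a whole thing is asked for, a point or a joint stands for the part that bears it (a point fixed in the world has none). Each returns a list of dicts, best first, with "confidence" (0 to 1); they miss things now and then, are a little off and sometimes report something else, mostly with a low value. They report only what shows in the picture. A call takes as long as a camera call. They do not tell look-alikes from the thing itself.
- boxes_of(picture, query): "point" ([x, y, z] in m, in world coordinates, good to about 4 mm: the middle of the surface that is visible of it).
- trace(picture, query): "pixels" (384x512 bool, what is visible of it).
- mark_of(picture, query): "point" ([x, y, z] in m, in world coordinates, good to about 4 mm: a listed point, or the origin of a listed thing).
The state is a dict: "time": time; "qpos": joint angles; "qvel": joint speeds; "joint_efforts": joint torques, N m; "tool_pos": TCP position; "tool_rot": TCP orientation; "contact_force": force on the tool from outside, world axes, zero at the start; "torque": the same for the moment, N m; "opening": finger opening in m; "grip_force": force on a finger pad.
Only numpy, scipy, OpenCV 4.12 (cv2) and the standard library are available. Lean on these libraries where they do the work, as an engineer would, in place of code of your own. Each camera call takes 0.05 s, during which the arm holds its last target. There are 200 camera calls.

## Working session

There is one attempt and no reset: what is moved stays moved. The work goes in short steps, Python scripts to look and compute and a tool call to move; the robot and the scene stay as the last step left them, time stands still between calls to the robot, and variables do not carry over. Pictures are saved under pics/ and viewed, at most 12 in all, crops included, and the job is handed in when it is done.

Besides the shell and the picture viewer there is one more tool, called after "Emit:" in YAML: its name, and indented under it one key for each argument. arm_command: Moves the arm, as the interface text tells. Its arguments: {"type":"object","properties":{"series":{"type":"array"},"hand":{"type":"number"},"squeeze":{"type":"number"}},"required":["series"]}

```bash
mkdir -p pics; cat > h.py <<'E'
from cell import *
import numpy as np, cv2
from scipy.spatial.transform import Rotation as R
def see(n,f=None):
    p=read_camera(n)
    if f: cv2.imwrite('pics/'+f,p['pixels'])
    return p
def proj(p,X):
    return cv2.projectPoints(np.array(X,float).reshape(-1,3),p['rvec'],p['tvec'],p['K'],None)[0].reshape(-1,2)
def ray(p,uv):
    Rm=cv2.Rodrigues(p['rvec'])[0]; d=Rm.T@np.linalg.inv(p['K'])@[uv[0],uv[1],1.]
    return -Rm.T@np.array(p['tvec']).ravel(), d/np.linalg.norm(d)
def atz(p,uv,z):
    c,d=ray(p,uv); return c+d*(z-c[2])/d[2]
def meet(prs):
    A=np.zeros((3,3));b=np.zeros(3)
    for p,uv in prs:
        c,d=ray(p,uv);M=np.eye(3)-np.outer(d,d);A+=M;b+=M@c
    return np.linalg.solve(A,b)
E
python3 - <<'E'
from h import *
np.set_printoptions(precision=4,suppress=True)
s=observe();print(s['time'],s['tool_pos'],s['tool_rot'],s['opening'])
P={n:see(n,n+'0.png') for n in('scene','side','wrist')}
for n in P:
    c,_=ray(P[n],(256,192));print(n,c,P[n]['K'][0,0])
    for q in ['blank','white_tile','blue_tile','tile_rack','press','bed','ram_face','pedal_pad','beaker','cup','jar']:
        print(n,q,[(np.round(d['point'],4).tolist(),round(d['confidence'],2),proj(P[n],d['point']).round().ravel().tolist()) for d in mark_of(P[n],q)][:3])
a=np.hstack([P['scene']['pixels'],P['side']['pixels']]);cv2.imwrite('pics/a.png',cv2.resize(a,(800,300),interpolation=cv2.INTER_AREA))
E
```

```text
0.0 [ 0.1288 -0.5086  0.2916] [-3.1401 -0.0002  0.2478] 0.09154010717664539
scene [-0.2164  0.4374  0.7496] 407.5367810096178
scene blank [([0.5796, 0.1495, 0.0389], 0.96, [170.0, 230.0]), ([0.347, 0.0941, 0.0263], 0.87, [238.0, 276.0]), ([0.6033, -0.2484, 0.0847], 0.51, [281.0, 161.0])]
scene white_tile [([0.574, 0.2048, 0.0369], 0.63, [152.0, 240.0])]
scene blue_tile [([0.5607, 0.0946, 0.0361], 0.71, [192.0, 226.0]), ([0.5741, 0.1514, -0.0003], 0.56, [173.0, 242.0])]
scene tile_rack [([0.5723, 0.1508, -0.0032], 0.75, [174.0, 243.0]), ([0.5736, 0.2073, 0.0368], 0.42, [151.0, 241.0])]
scene press []
scene bed [([0.5651, -0.2448, 0.0399], 0.65, [288.0, 179.0])]
scene ram_face [([0.6064, -0.2454, 0.0858], 0.63, [280.0, 161.0]), ([0.2778, -0.2604, -0.0007], 0.44, [361.0, 237.0]), ([0.5575, -0.2867, 0.0002], 0.2, [300.0, 186.0])]
scene pedal_pad [([0.6029, -0.248, 0.0849], 0.6, [281.0, 161.0]), ([0.6628, -0.0444, -0.0021], 0.4, [217.0, 200.0])]
scene beaker [([0.3578, -0.0529, 0.0022], 0.58, [283.0, 253.0])]
scene cup [([0.2788, -0.2634, 0.0024], 0.83, [362.0, 235.0])]
scene jar [([0.277
[... 477 characters left out ...]
 235.0])]
side tile_rack [([0.5706, 0.1514, 0.0026], 0.56, [261.0, 261.0])]
side press []
side bed [([0.565, -0.2407, 0.0408], 0.58, [217.0, 180.0])]
side ram_face [([0.6037, -0.2478, 0.0854], 0.76, [203.0, 168.0])]
side pedal_pad [([0.4429, -0.3276, 0.0761], 0.71, [244.0, 155.0])]
side beaker [([0.3573, -0.0526, -0.0006], 0.86, [302.0, 207.0])]
side cup [([0.2828, -0.2605, 0.0008], 0.66, [294.0, 175.0])]
side jar [([0.6623, -0.0431, 0.0039], 0.98, [203.0, 227.0])]
wrist [ 0.2026 -0.4901  0.384 ] 299.83270032463315
wrist blank []
wrist white_tile []
wrist blue_tile []
wrist tile_rack []
wrist press []
wrist bed []
wrist ram_face []
wrist pedal_pad []
wrist beaker []
wrist cup []
wrist jar []
```

View pics/scene0.png

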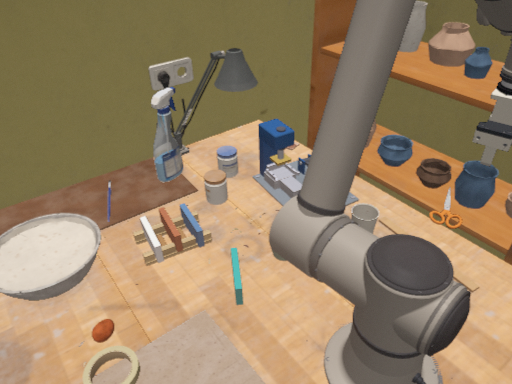

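View pics/side0.png

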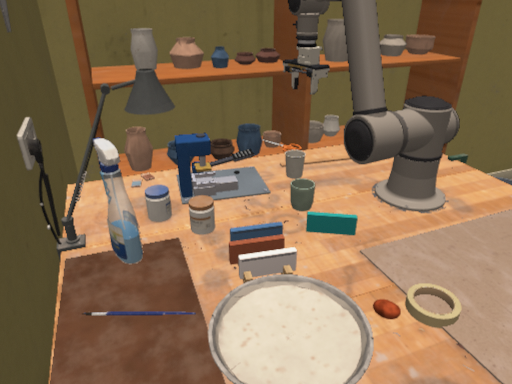

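Rack candidates in the scene view: white tile (152,238), terracotta tile (171,229), blue tile (192,225), and a loose teal slab at (237,276). The orange-brown one at (171,229), in the middle slot, fits the description. I'll go above the rack for a wrist close-up.

Emit:
arm_command:
  series:
    - {"x":40,"y":-35,"z":0,"rz":-8}
    - {"x":80,"y":-71,"z":5,"rz":-16}
    - {"x":120,"y":-106,"z":10,"rz":-24}
    - {"x":160,"y":-142,"z":12,"rz":-32}
    - {"x":200,"y":-177,"z":15,"rz":-40}
    - {"x":240,"y":-213,"z":18,"rz":-48}
    - {"x":280,"y":-248,"z":20,"rz":-56}
    - {"x":320,"y":-284,"z":22,"rz":-64}
    - {"x":360,"y":-319,"z":25,"rz":-72}
    - {"x":400,"y":-354,"z":28,"rz":-80}
    - {"x":440,"y":-390,"z":30,"rz":-88}
    - {"x":480,"y":-425,"z":32,"rz":-96}
    - {"x":520,"y":-461,"z":35,"rz":-104}
    - {"x":560,"y":-496,"z":38,"rz":-112}
    - {"x":597,"y":-529,"z":40,"rz":-120}
    - {"x":597,"y":-529,"z":40,"rz":-128}
    - {"x":597,"y":-529,"z":40,"rz":-136}
    - {"x":597,"y":-529,"z":40,"rz":-144}
    - {"x":597,"y":-529,"z":40,"rz":-152}
    - {"x":597,"y":-529,"z":40,"rz":-159}
  hand: 40
  squeeze: 30

```text
invalid input
```

Emit:
arm_command:
  series:
    - {"x":30,"y":-27,"z":0,"rx":0,"ry":0,"rz":-7}

```text
time: 1.9
tool_pos: [0.1499, -0.4777, 0.2919]
tool_rot: [3.14, 0.001, 0.368]
contact_force: [1.7, 0.5, 0.4]
opening: 0.0917
grip_force: 0.0
```

Emit:
arm_command:
  series:
    - {"x":40,"y":-28,"z":0,"rx":0,"ry":0,"rz":-8}
    - {"x":82,"y":-56,"z":5,"rx":0,"ry":0,"rz":-16}
    - {"x":123,"y":-85,"z":10,"rx":0,"ry":0,"rz":-24}
    - {"x":165,"y":-113,"z":15,"rx":0,"ry":0,"rz":-32}
    - {"x":206,"y":-141,"z":20,"rx":0,"ry":0,"rz":-40}
    - {"x":248,"y":-170,"z":20,"rx":0,"ry":0,"rz":-48}
    - {"x":290,"y":-198,"z":20,"rx":0,"ry":0,"rz":-56}
    - {"x":331,"y":-227,"z":20,"rx":0,"ry":0,"rz":-64}
    - {"x":372,"y":-255,"z":20,"rx":0,"ry":0,"rz":-72}
    - {"x":414,"y":-284,"z":20,"rx":0,"ry":0,"rz":-80}
  hand: 40
  squeeze: 30

```text
time: 2.9
tool_pos: [0.4331, -0.0625, 0.2725]
tool_rot: [3.141, 0.001, 1.772]
contact_force: [0.4, -1.4, -0.3]
opening: 0.0397
grip_force: 0.0
```

Emit:
arm_command:
  series:
    - {"x":30,"y":30,"z":0,"rx":0,"ry":0,"rz":-8}
    - {"x":60,"y":60,"z":5,"rx":0,"ry":0,"rz":-16}
    - {"x":90,"y":91,"z":10,"rx":0,"ry":0,"rz":-24}
    - {"x":120,"y":121,"z":15,"rx":0,"ry":0,"rz":-32}
    - {"x":150,"y":151,"z":20,"rx":0,"ry":0,"rz":-40}
    - {"x":179,"y":182,"z":20,"rx":0,"ry":0,"rz":-48}
    - {"x":179,"y":182,"z":20,"rx":0,"ry":0,"rz":-56}
    - {"x":179,"y":182,"z":20,"rx":0,"ry":0,"rz":-64}
    - {"x":179,"y":182,"z":20,"rx":0,"ry":0,"rz":-72}
    - {"x":179,"y":182,"z":20,"rx":0,"ry":0,"rz":-72}

```text
time: 3.9
tool_pos: [0.5759, 0.1466, 0.252]
tool_rot: [-3.141, -0.0, 3.024]
contact_force: [1.0, 0.3, -0.1]
opening: 0.0399
grip_force: 0.0
```

```bash
python3 - <<'E'
from h import *
np.set_printoptions(precision=4,suppress=True)
s=observe();print(s['time'],s['tool_pos'],s['tool_rot'],s['opening'])
try: print(finger_overhang)
except Exception as e: print(e)
p=see('wrist');sc=see('scene');si=see('side')
for n,c in(('w',p),('s',sc),('d',si)):
  for q in('blank','white_tile','blue_tile','tile_rack'):
    for d in mark_of(c,q)[:2]: print(n,q,np.round(d['point'],4),round(d['confidence'],2),proj(c,d['point']).round().ravel())
np.savez('w1.npz',**p); np.savez('sc.npz',**sc); np.savez('si.npz',**si)
a=cv2.resize(p['pixels'],(800,600)); cv2.imwrite('pics/w1.png',a)
E
```

```text
3.9 [0.5759 0.1466 0.252 ] [-3.1414 -0.0003  3.0244] 0.03985108245834989
0.0655
w blank [0.5846 0.1482 0.0421] 0.71 [256. 193.]
w white_tile [0.5743 0.2087 0.039 ] 0.79 [313. 177.]
w blue_tile [0.5602 0.0978 0.0372] 0.56 [205. 175.]
s blank [0.5827 0.1501 0.0395] 0.87 [170. 229.]
s blank [0.3457 0.0937 0.0261] 0.78 [238. 276.]
s white_tile [0.574  0.2045 0.0385] 0.92 [152. 240.]
s blue_tile [0.5587 0.0948 0.0366] 0.61 [193. 226.]
s tile_rack [0.5703 0.1508 0.0036] 0.96 [174. 242.]
d blank [0.3464 0.0999 0.0288] 0.96 [332. 223.]
d blank [0.5775 0.1465 0.0403] 0.71 [257. 248.]
d white_tile [0.5766 0.2067 0.0391] 0.89 [267. 263.]
d white_tile [ 0.6601 -0.044   0.0025] 0.26 [204. 227.]
d blue_tile [0.5635 0.0944 0.0396] 0.55 [255. 235.]
d tile_rack [0.5693 0.1504 0.0017] 0.75 [261. 261.]
d tile_rack [ 0.2821 -0.2617  0.0021] 0.4 [294. 175.]
```

View pics/w1.png

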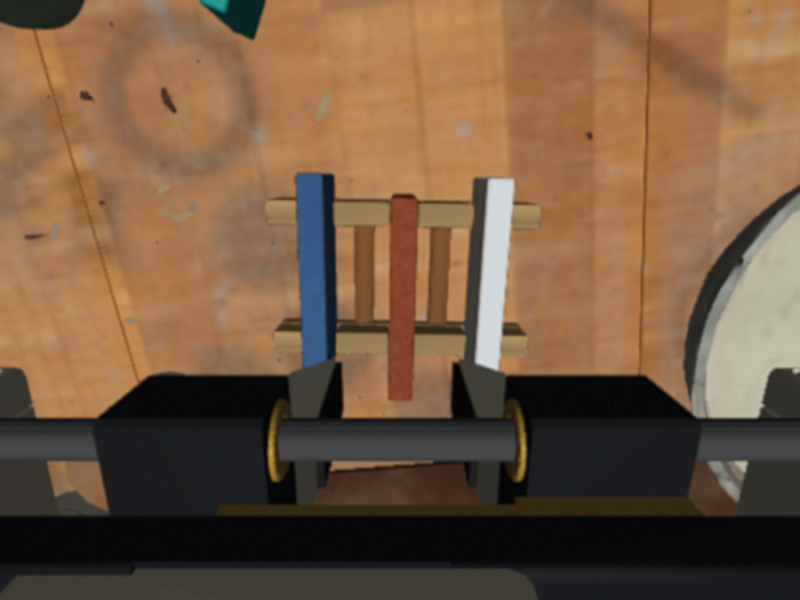

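The wrist view confirms it: the orange-brown blank is the middle one (enlarged ends at (403,196) and (400,400)), with the blue tile at (315,270) and the white at (490,270). Measuring its top face next.

```bash
cat >> h.py <<'E'
def ld(f): return dict(np.load(f))
def terr(p,box):
    im=p['pixels'].astype(int);x0,y0,x1,y1=box
    hsv=cv2.cvtColor(p['pixels'],cv2.COLOR_BGR2HSV).astype(int)
    m=((hsv[...,0]<11)&(hsv[...,1]>130)&(hsv[...,2]>60)).astype(np.uint8)
    k=np.zeros_like(m);k[y0:y1,x0:x1]=1;m=cv2.morphologyEx(m*k,cv2.MORPH_OPEN,np.ones((3,3)))
    n,l,s,c=cv2.connectedComponentsWithStats(m);i=1+s[1:,4].argmax();return l==i
E
python3 - <<'E'
from h import *
np.set_printoptions(precision=4,suppress=True)
p=ld('w1.npz');m=terr(p,(235,110,280,265));ys,xs=np.nonzero(m)
print(m.sum(),xs.min(),xs.max(),ys.min(),ys.max())
r=cv2.minAreaRect(np.c_[xs,ys].astype(np.float32));print(r)
for y in range(ys.min(),ys.max()+1,12):
    x=xs[ys==y];print(y,x.min(),x.max(),atz(p,((x.min()+x.max())/2,y),.068))
print('ends',atz(p,(xs[ys==ys.min()].mean(),ys.min()),.068),atz(p,(xs[ys==ys.max()].mean(),ys.max()),.068))
# stereo: top-face centre in wrist vs. scene/side network
def cen(q):return proj(p,q)
# top-edge ends seen in scene/side
for n,box in(('sc.npz',(150,195,190,255)),('si.npz',(225,225,290,265))):
    c=ld(n);m=terr(c,box);ys,xs=np.nonzero(m);print(n,m.sum(),xs.min(),xs.max(),ys.min(),ys.max())
    h=cv2.approxPolyDP(cv2.convexHull(np.c_[xs,ys]),2,True).reshape(-1,2);print(h.tolist())
    for z in(.06,.068,.076):print(z,[atz(c,q,z).round(3)[:2].tolist() for q in h])
E
```

```text
2075 249 266 126 256
((257.3584289550781, 190.97781372070312), (16.363370895385742, 130.1502685546875), 0.7742201685905457)
126 251 265 [0.5155 0.1576 0.068 ]
138 250 266 [0.526  0.1564 0.068 ]
150 250 266 [0.5368 0.1552 0.068 ]
162 250 265 [0.5477 0.1535 0.068 ]
174 250 265 [0.559  0.1522 0.068 ]
186 250 265 [0.5705 0.1509 0.068 ]
198 250 264 [0.5822 0.1491 0.068 ]
210 249 265 [0.5943 0.1478 0.068 ]
222 249 264 [0.6066 0.1459 0.068 ]
234 249 263 [0.6192 0.1439 0.068 ]
246 249 263 [0.6321 0.1425 0.068 ]
ends [0.5155 0.1576 0.068 ] [0.6434 0.1427 0.068 ]
sc.npz 316 160 181 209 250
[[181, 250], [177, 250], [169, 236], [160, 209], [165, 211], [180, 238]]
0.06 [[0.473, 0.172], [0.479, 0.179], [0.537, 0.172], [0.651, 0.141], [0.635, 0.134], [0.513, 0.153]]
0.068 [[0.465, 0.175], [0.471, 0.182], [0.528, 0.175], [0.641, 0.144], [0.625, 0.138], [0.505, 0.157]]
0.076 [[0.457, 0.178], [0.463, 0.185], [0.519, 0.178], [0.631, 0.148], [0.615, 0.141], [0.496, 0.16]]
si.npz 816 229 283 235 263
[[283, 236], [283, 247], [235, 263], [230, 262], [229, 242]]
0.06 [[0.513, 0.149], [0.531, 0.189], [0.651, 0.205], [0.66, 0.198], [0.64, 0.126]]
0.068 [[0.518, 0.16], [0.536, 0.2], [0.654, 0.215], [0.663, 0.208], [0.643, 0.137]]
0.076 [[0.523, 0.171], [0.541, 0.21], [0.657, 0.225], [0.666, 0.218], [0.646, 0.148]]
```

Emit:
arm_command:
  series:
    - {"z":30}
    - {"z":60}
    - {"z":95}
    - {"z":95}
    - {"z":95}
  hand: 34

```text
invalid input
```

```bash
python3 - <<'E'
from h import *
np.set_printoptions(precision=4,suppress=True)
s=observe();print(s['time'],s['tool_pos'],s['tool_rot'],s['opening'])
p=see('wrist','w2.png');m=terr(p,(230,60,285,300));ys,xs=np.nonzero(m)
for y in range(ys.min(),ys.max()+1,20):
    x=xs[ys==y];print(y,x.min(),x.max(),atz(p,((x.min()+x.max())/2,y),.068))
E
```

```text
4.65 [0.576  0.1465 0.2522] [-3.1416  0.0001  3.0228] 0.03994159998034739
126 251 265 [0.5155 0.1576 0.068 ]
146 250 266 [0.5332 0.1555 0.068 ]
166 250 265 [0.5515 0.153  0.068 ]
186 250 265 [0.5706 0.1508 0.068 ]
206 250 264 [0.5903 0.1481 0.068 ]
226 249 264 [0.6109 0.1452 0.068 ]
246 249 263 [0.6323 0.1422 0.068 ]
```

Emit:
arm_command:
  series:
    - {"x":-3.5,"y":3.8,"z":30,"rx":0,"ry":0,"rz":0}
    - {"x":-3.5,"y":3.8,"z":60,"rx":0,"ry":0,"rz":0}
    - {"x":-3.5,"y":3.8,"z":95,"rx":0,"ry":0,"rz":0}
    - {"x":-3.5,"y":3.8,"z":95,"rx":0,"ry":0,"rz":0}
    - {"x":-3.5,"y":3.8,"z":95,"rx":0,"ry":0,"rz":0}
  hand: 34

```text
time: 5.2
tool_pos: [0.58, 0.1498, 0.1576]
tool_rot: [-3.141, -0.001, 3.023]
contact_force: [0.0, -0.1, 0.2]
opening: 0.034
grip_force: 0.0
```

```bash
python3 - <<'E'
from h import *
np.set_printoptions(precision=4,suppress=True)
s=observe();print(s['time'],s['tool_pos'],s['tool_rot'],s['opening'])
p=see('wrist','w2.png');m=terr(p,(220,40,290,300));ys,xs=np.nonzero(m)
t=R.from_euler('xyz',s['tool_rot'])
for y in range(ys.min(),ys.max()+1,20):
    x=xs[ys==y];X=atz(p,((x.min()+x.max())/2,y),.068);print(y,x.min(),x.max(),X,t.inv().apply(X-s['tool_pos']))
E
```

```text
5.2 [0.58   0.1498 0.1576] [-3.1413 -0.0006  3.0228] 0.033984841065605516
127 244 253 [0.5148 0.1546 0.068 ] [ 0.0653 -0.003   0.0896]
147 242 266 [0.5268 0.1565 0.068 ] [0.0536 0.0003 0.0896]
167 242 266 [0.5389 0.1551 0.068 ] [0.0414 0.0003 0.0896]
187 242 265 [0.5514 0.1533 0.068 ] [0.0287 0.     0.0896]
207 242 265 [0.5645 0.1517 0.068 ] [0.0156 0.     0.0896]
227 242 264 [0.578  0.1498 0.068 ] [ 0.0019 -0.0003  0.0896]
247 241 264 [0.5921 0.1478 0.068 ] [-0.0123 -0.0006  0.0895]
267 242 263 [0.6068 0.146  0.068 ] [-0.0271 -0.0006  0.0895]
```

View pics/w2.png

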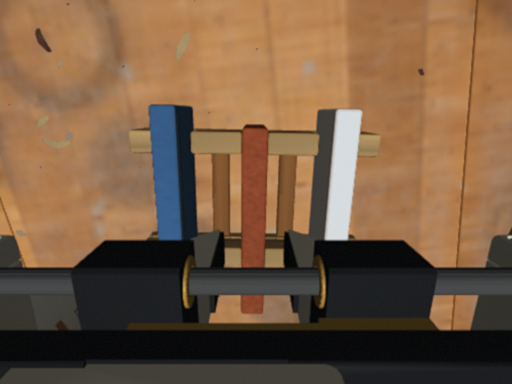

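Blank (243–266 px wide at row 190) is centred between the fingertips, clear of the blue and white tiles. Descend and grip.

Emit:
arm_command:
  series:
    - {"x":0,"y":0,"z":20,"rx":0,"ry":0,"rz":0}
    - {"x":0,"y":0,"z":40,"rx":0,"ry":0,"rz":0}
    - {"x":0,"y":0,"z":60,"rx":0,"ry":0,"rz":0}
    - {"x":0,"y":0,"z":60,"rx":0,"ry":0,"rz":0}

```text
time: 5.65
tool_pos: [0.5796, 0.1498, 0.097]
tool_rot: [-3.141, -0.001, 3.023]
contact_force: [0.3, -1.1, 0.5]
opening: 0.0342
grip_force: 0.0
```

Emit:
arm_command:
  series:
    - {"x":0,"y":0,"z":0,"rx":0,"ry":0,"rz":0}
    - {"x":0,"y":0,"z":0,"rx":0,"ry":0,"rz":0}
    - {"x":0,"y":0,"z":0,"rx":0,"ry":0,"rz":0}
    - {"x":0,"y":0,"z":0,"rx":0,"ry":0,"rz":0}
    - {"x":0,"y":0,"z":0,"rx":0,"ry":0,"rz":0}
  hand: 5
  squeeze: 30

```text
time: 6.15
tool_pos: [0.5808, 0.1499, 0.099]
tool_rot: [3.141, 0.003, 3.022]
contact_force: [-0.1, -0.6, 7.1]
opening: 0.016
grip_force: 29.9
```

Emit:
arm_command:
  series:
    - {"x":0,"y":0,"z":-10,"rx":0,"ry":0,"rz":0}
    - {"x":0,"y":0,"z":-30,"rx":0,"ry":0,"rz":0}
    - {"x":0,"y":0,"z":-60,"rx":0,"ry":0,"rz":0}
    - {"x":0,"y":0,"z":-90,"rx":0,"ry":0,"rz":0}
    - {"x":0,"y":0,"z":-100,"rx":0,"ry":0,"rz":0}
    - {"x":10,"y":-35,"z":-100,"rx":0,"ry":0,"rz":0}
    - {"x":22,"y":-75,"z":-100,"rx":0,"ry":0,"rz":0}
    - {"x":33,"y":-115,"z":-100,"rx":0,"ry":0,"rz":0}
    - {"x":45,"y":-155,"z":-100,"rx":0,"ry":0,"rz":0}
    - {"x":54,"y":-188,"z":-100,"rx":0,"ry":0,"rz":0}
    - {"x":54,"y":-188,"z":-100,"rx":0,"ry":0,"rz":0}
    - {"x":54,"y":-188,"z":-100,"rx":0,"ry":0,"rz":0}

```text
time: 7.35
tool_pos: [0.5037, -0.0308, 0.1969]
tool_rot: [3.141, -0.001, 3.021]
contact_force: [-0.1, -0.8, -1.2]
opening: 0.0156
grip_force: 29.9
```

```bash
python3 - <<'E'
from h import *
np.set_printoptions(precision=4,suppress=True)
s=observe();print(s['time'],s['tool_pos'],s['tool_rot'],s['opening'],s['contact_force'])
see('side','s2.png')
E
```

```text
7.35 [ 0.5037 -0.0308  0.1969] [ 3.1413 -0.0006  3.0209] 0.015604022765229994 [-0.0717 -0.8068 -1.1921]
```

View pics/s2.png

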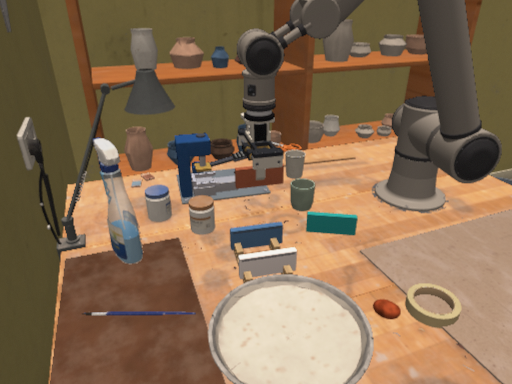

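Blank held level at (265,177); neighbours undisturbed. Lower to the table.

Emit:
arm_command:
  series:
    - {"x":0,"y":0,"z":30,"rx":0,"ry":0,"rz":0}
    - {"x":0,"y":0,"z":65,"rx":0,"ry":0,"rz":0}
    - {"x":0,"y":0,"z":90,"rx":0,"ry":0,"rz":0}
    - {"x":0,"y":0,"z":102,"rx":0,"ry":0,"rz":0}
    - {"x":0,"y":0,"z":105,"rx":0,"ry":0,"rz":0}
    - {"x":0,"y":0,"z":107,"rx":0,"ry":0,"rz":0}
    - {"x":0,"y":0,"z":107,"rx":0,"ry":0,"rz":0}

```text
time: 8.1
tool_pos: [0.5047, -0.0303, 0.091]
tool_rot: [-3.141, 0.002, 3.023]
contact_force: [-0.2, 0.2, -1.6]
opening: 0.0155
grip_force: 29.9
```

Emit:
arm_command:
  series:
    - {"x":0,"y":0,"z":1,"rx":0,"ry":0,"rz":0}
    - {"x":0,"y":0,"z":2,"rx":0,"ry":0,"rz":0}
    - {"x":0,"y":0,"z":3,"rx":0,"ry":0,"rz":0}
    - {"x":0,"y":0,"z":3,"rx":0,"ry":0,"rz":0}

```text
time: 8.5
tool_pos: [0.504, -0.0305, 0.0873]
tool_rot: [-3.141, 0.0, 3.023]
contact_force: [-0.9, 0.0, -1.6]
opening: 0.0157
grip_force: 29.9
```

Emit:
arm_command:
  series:
    - {"x":0,"y":0,"z":1,"rx":0,"ry":0,"rz":0}
    - {"x":0,"y":0,"z":2,"rx":0,"ry":0,"rz":0}
    - {"x":0,"y":0,"z":2,"rx":0,"ry":0,"rz":0}

```text
time: 8.8
tool_pos: [0.504, -0.0305, 0.0869]
tool_rot: [-3.141, 0.001, 3.023]
contact_force: [-5.9, 0.5, 16.8]
opening: 0.0159
grip_force: 30.0
```

Emit:
arm_command:
  series:
    - {"x":0,"y":0,"z":-1,"rx":0,"ry":0,"rz":0}
    - {"x":0,"y":0,"z":-1,"rx":0,"ry":0,"rz":0}
    - {"x":0,"y":0,"z":-1,"rx":0,"ry":0,"rz":0}
    - {"x":0,"y":0,"z":-1,"rx":0,"ry":0,"rz":0}
    - {"x":0,"y":0,"z":-1,"rx":0,"ry":0,"rz":0}
    - {"x":0,"y":0,"z":-1,"rx":0,"ry":0,"rz":0}
    - {"x":0,"y":0,"z":-1,"rx":0,"ry":0,"rz":0}
    - {"x":0,"y":0,"z":-12,"rx":0,"ry":0,"rz":0}
    - {"x":0,"y":0,"z":-21,"rx":0,"ry":0,"rz":0}
    - {"x":0,"y":0,"z":-21,"rx":0,"ry":0,"rz":0}
  hand: 91.5

```text
time: 9.8
tool_pos: [0.5049, -0.0306, 0.108]
tool_rot: [-3.141, 0.003, 3.023]
contact_force: [-0.5, -0.8, -0.2]
opening: 0.0893
grip_force: 0.0
```

```bash
python3 - <<'E'
from h import *
np.set_printoptions(precision=4,suppress=True)
s=observe();print(s['time'],s['tool_pos'],s['tool_rot'],s['opening'],s['contact_force'])
p=see('wrist','w3.png');m=terr(p,(150,20,360,300));ys,xs=np.nonzero(m)
t=R.from_euler('xyz',s['tool_rot'])
for y in range(ys.min(),ys.max()+1,30):
    x=xs[ys==y];X=atz(p,((x.min()+x.max())/2,y),.056);print(y,x.min(),x.max(),X,t.inv().apply(X-s['tool_pos']))
E
```

```text
9.8 [ 0.5049 -0.0306  0.108 ] [-3.1412  0.0033  3.023 ] 0.08932637847953512 [-0.4654 -0.8095 -0.2382]
128 240 268 [ 0.4388 -0.0225  0.056 ] [0.0668 0.0003 0.0517]
158 239 270 [ 0.4528 -0.0239  0.056 ] [0.0527 0.0006 0.0518]
188 239 269 [ 0.4677 -0.0259  0.056 ] [0.0377 0.0003 0.0518]
218 239 268 [ 0.4833 -0.028   0.056 ] [0.0219 0.0001 0.0519]
248 239 268 [ 0.5   -0.03   0.056] [0.0051 0.0001 0.0519]
```

Blank stands upright, centred and free. Tip it over toward −y with the trailing finger.

Emit:
arm_command:
  series:
    - {"x":0,"y":-12,"z":0,"rx":0,"ry":0,"rz":0}
    - {"x":0,"y":-24,"z":0,"rx":0,"ry":0,"rz":0}
    - {"x":0,"y":-32,"z":0,"rx":0,"ry":0,"rz":0}
    - {"x":0,"y":-36,"z":0,"rx":0,"ry":0,"rz":0}
    - {"x":0,"y":-40,"z":0,"rx":0,"ry":0,"rz":0}
    - {"x":0,"y":-44,"z":0,"rx":0,"ry":0,"rz":0}
    - {"x":0,"y":-48,"z":0,"rx":0,"ry":0,"rz":0}
    - {"x":0,"y":-52,"z":0,"rx":0,"ry":0,"rz":0}
    - {"x":0,"y":-56,"z":0,"rx":0,"ry":0,"rz":0}
    - {"x":0,"y":-60,"z":0,"rx":0,"ry":0,"rz":0}
    - {"x":0,"y":-60,"z":0,"rx":0,"ry":0,"rz":0}
    - {"x":0,"y":-60,"z":0,"rx":0,"ry":0,"rz":0}
    - {"x":0,"y":-36,"z":-10,"rx":0,"ry":0,"rz":0}
    - {"x":0,"y":-36,"z":-10,"rx":0,"ry":0,"rz":0}
    - {"x":0,"y":-36,"z":-10,"rx":0,"ry":0,"rz":0}

```text
time: 11.35
tool_pos: [0.4998, -0.0659, 0.1163]
tool_rot: [-3.141, 0.001, 3.024]
contact_force: [0.3, -0.1, -0.8]
opening: 0.0915
grip_force: 0.0
```

```bash
python3 - <<'E'
from h import *
np.set_printoptions(precision=4,suppress=True)
s=observe();print(s['time'],s['tool_pos'],s['tool_rot'],s['opening'],s['contact_force'])
p=see('wrist','w4.png');m=terr(p,(130,20,400,300));ys,xs=np.nonzero(m)
np.savez('w4.npz',**p)
t=R.from_euler('xyz',s['tool_rot'])
for y in range(ys.min(),ys.max()+1,25):
    x=xs[ys==y];X=[atz(p,(v,y),.016) for v in(x.min(),x.max())];print(y,x.min(),x.max(),X,t.inv().apply(np.array(X)-s['tool_pos'])[:,:2])
E
```

```text
11.35 [ 0.4998 -0.0659  0.1163] [-3.1413  0.0005  3.0244] 0.09149408999462458 [ 0.2928 -0.0715 -0.7967]
124 212 223 [array([ 0.4307, -0.084 ,  0.016 ]), array([ 0.4315, -0.0772,  0.016 ])] [[ 0.0666 -0.026 ]
 [ 0.0666 -0.0191]]
149 208 294 [array([ 0.4458, -0.0889,  0.016 ]), array([ 0.4521, -0.0343,  0.016 ])] [[ 0.051  -0.0291]
 [ 0.0511  0.0258]]
174 209 293 [array([ 0.4619, -0.0908,  0.016 ]), array([ 0.4683, -0.0363,  0.016 ])] [[ 0.0348 -0.0291]
 [ 0.0348  0.0258]]
199 210 292 [array([ 0.4789, -0.0929,  0.016 ]), array([ 0.4852, -0.0383,  0.016 ])] [[ 0.0177 -0.0291]
 [ 0.0178  0.0258]]
224 211 290 [array([ 0.4967, -0.095 ,  0.016 ]), array([ 0.5029, -0.0411,  0.016 ])] [[-0.0002 -0.0292]
 [-0.0001  0.0251]]
249 212 289 [array([ 0.5153, -0.0972,  0.016 ]), array([ 0.5216, -0.0433,  0.016 ])] [[-0.019  -0.0292]
 [-0.0189  0.025 ]]
```

View pics/w4.png

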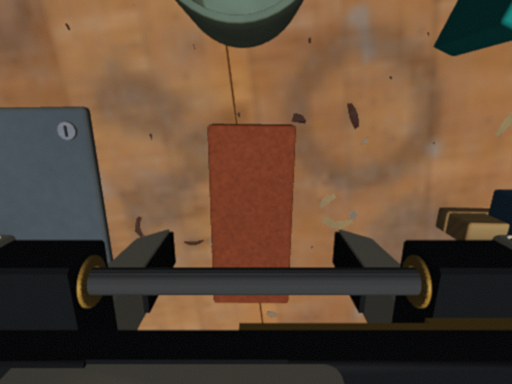

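Blank lies flat between the fingers (207–296 px wide, near edge at row 124). Shift to the near half, lower, and grip across the width.

Emit:
arm_command:
  series:
    - {"x":18,"y":-2,"z":10,"rx":0,"ry":0,"rz":0}
    - {"x":34,"y":-2,"z":25,"rx":0,"ry":0,"rz":0}
    - {"x":34,"y":-2,"z":40,"rx":0,"ry":0,"rz":0}
    - {"x":34,"y":-2,"z":46,"rx":0,"ry":0,"rz":0}
    - {"x":34,"y":-2,"z":46,"rx":0,"ry":0,"rz":0}

```text
time: 11.9
tool_pos: [0.4655, -0.0645, 0.0695]
tool_rot: [3.141, -0.001, 3.022]
contact_force: [1.0, 0.2, 0.6]
opening: 0.0912
grip_force: 0.0
```

Emit:
arm_command:
  series:
    - {"x":0,"y":0,"z":0,"rx":0,"ry":0,"rz":0}
    - {"x":0,"y":0,"z":0,"rx":0,"ry":0,"rz":0}
    - {"x":0,"y":0,"z":0,"rx":0,"ry":0,"rz":0}
    - {"x":0,"y":0,"z":0,"rx":0,"ry":0,"rz":0}
    - {"x":0,"y":0,"z":0,"rx":0,"ry":0,"rz":0}
    - {"x":0,"y":0,"z":0,"rx":0,"ry":0,"rz":0}
  hand: 46
  squeeze: 55

```text
time: 12.5
tool_pos: [0.4659, -0.0641, 0.0704]
tool_rot: [-3.141, 0.0, 3.023]
contact_force: [-0.6, 0.9, 1.9]
opening: 0.0554
grip_force: 55.0
```

Emit:
arm_command:
  series:
    - {"x":0,"y":0,"z":-8,"rx":0,"ry":0,"rz":0}
    - {"x":0,"y":0,"z":-25,"rx":0,"ry":0,"rz":0}
    - {"x":0,"y":0,"z":-50,"rx":0,"ry":0,"rz":0}
    - {"x":0,"y":0,"z":-80,"rx":0,"ry":0,"rz":0}
    - {"x":0,"y":0,"z":-100,"rx":0,"ry":0,"rz":0}
    - {"x":0,"y":-15,"z":-100,"rx":0,"ry":0,"rz":0}
    - {"x":0,"y":-40,"z":-100,"rx":0,"ry":0,"rz":0}
    - {"x":0,"y":-70,"z":-100,"rx":0,"ry":0,"rz":0}
    - {"x":0,"y":-100,"z":-100,"rx":0,"ry":0,"rz":0}
    - {"x":0,"y":-130,"z":-100,"rx":0,"ry":0,"rz":0}
    - {"x":3,"y":-150,"z":-100,"rx":0,"ry":0,"rz":0}
    - {"x":3,"y":-164,"z":-100,"rx":0,"ry":0,"rz":0}
    - {"x":3,"y":-164,"z":-100,"rx":0,"ry":0,"rz":0}
    - {"x":3,"y":-164,"z":-100,"rx":0,"ry":0,"rz":0}

```text
time: 13.9
tool_pos: [0.4432, -0.2261, 0.1702]
tool_rot: [3.141, -0.0, 3.022]
contact_force: [1.0, 1.0, -1.3]
opening: 0.0556
grip_force: 55.0
```

```bash
python3 - <<'E'
from h import *
np.set_printoptions(precision=4,suppress=True)
s=observe();print(s['time'],s['tool_pos'],s['tool_rot'],s['opening'],s['contact_force'])
t=R.from_euler('xyz',s['tool_rot'])
for n in('wrist','side','scene'):
    p=see(n,n+'5.png');np.savez(n+'5.npz',**p)
    for q in('bed','ram_face','pedal_pad','press','blank'):
        for d in mark_of(p,q)[:1]:print(n,q,np.round(d['point'],4),round(d['confidence'],2),proj(p,d['point']).round().ravel())
w=cv2.imread('pics/wrist5.png');a=cv2.resize(cv2.imread('pics/side5.png')[125:215,165:285],(480,360),interpolation=cv2.INTER_CUBIC)
b=cv2.resize(cv2.imread('pics/scene5.png')[110:220,240:370],(320,271),interpolation=cv2.INTER_CUBIC)
c=np.zeros((600,800,3),np.uint8);c[:271,480:]=b;c[:360,:480]=a;c[360:,:320]=cv2.resize(w,(320,240));cv2.imwrite('pics/m5.png',c)
E
```

```text
13.9 [ 0.4432 -0.2261  0.1702] [ 3.141  -0.0004  3.0225] 0.05559854309831764 [ 1.027   0.9656 -1.3145]
wrist bed [ 0.4765 -0.2306  0.1118] 0.2 [252. 304.]
wrist pedal_pad [ 0.4442 -0.3342  0.0815] 0.68 [ 91. 249.]
wrist press [ 0.5564 -0.2823 -0.0017] 0.78 [212. 307.]
wrist blank [ 0.4759 -0.2283  0.1105] 0.9 [256. 301.]
side bed [ 0.5676 -0.2427  0.0392] 0.7 [216. 180.]
side ram_face [ 0.6056 -0.2457  0.0843] 0.63 [203. 168.]
side pedal_pad [ 0.4454 -0.3256  0.0801] 0.57 [243. 154.]
side press [ 0.5535 -0.288   0.0008] 0.66 [217. 184.]
side blank [0.345  0.0996 0.03  ] 0.97 [332. 223.]
scene pedal_pad [ 0.4418 -0.3332  0.0777] 0.53 [339. 176.]
scene press [ 0.5567 -0.2881 -0.0001] 0.6 [300. 186.]
scene blank [0.3461 0.0955 0.0225] 0.9 [238. 277.]
```

View pics/m5.png

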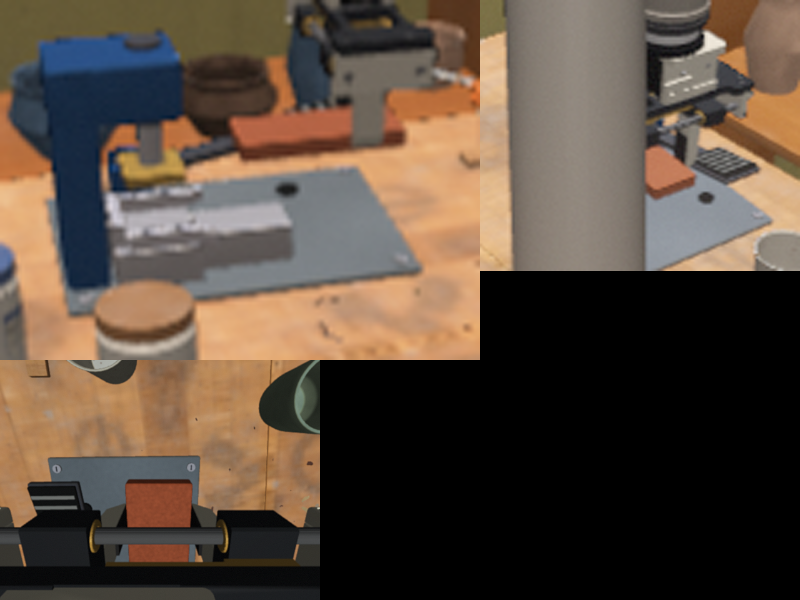

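Composite shows: blank held level (side crop 230–405, 130), pedal tread at upper right, plate near corners visible in the wrist view (~(80,157) and (318,154) full-scale). Fit the press pose from these.

```bash
python3 - <<'E'
from h import *
np.set_printoptions(precision=4,suppress=True)
p=ld('wrist5.npz');h=cv2.cvtColor(p['pixels'],cv2.COLOR_BGR2HSV).astype(int)
m=(h[...,0]>85)&(h[...,0]<125)&(h[...,1]>25)&(h[...,1]<130)&(h[...,2]>40)
print(h[170,150],h[200,100],h[180,315])
# near edge: first plate row per column; right edge: last col per row
def fit(pts):
    vx,vy,x,y=cv2.fitLine(np.float32(pts),cv2.DIST_HUBER,0,.01,.01).ravel();return np.cross([x,y,1],[x+vx,y+vy,1])
near=[(x,np.nonzero(m[140:175,x])[0].min()+139.5) for x in range(95,305,3) if m[140:175,x].any()]
right=[(np.nonzero(m[y,290:345])[0].max()+290.5,y) for y in range(165,225,2) if m[y,290:345].any()]
left=[(np.nonzero(m[y,65:120])[0].min()+64.5,y) for y in range(163,190,2) if m[y,65:120].any()]
print(near[::12],right[::5],left[::3])
L=[fit(a) for a in(near,right,left)]
W=[]
for a,b in((0,1),(0,2)):
    c=np.cross(L[a],L[b]);c=c[:2]/c[2];W.append(atz(p,c,.008));print(c,W[-1])
v=W[0]-W[1];print('width',np.linalg.norm(v));yw=np.arctan2(-v[0],v[1]);print('yaw near',yw)
a,b=[atz(p,np.cross(L[1],[0,1,-y])[:2]/np.cross(L[1],[0,1,-y])[2],.008) for y in(165,225)];d=b-a;print('yaw right',np.arctan2(d[1],d[0]))
for y0 in(yw,np.arctan2(d[1],d[0])):
    Rz=R.from_euler('z',y0);o=(W[0]+W[1])/2-Rz.apply([-.16,0,0]);o[2]=0
    print('origin',o,'bed',o+Rz.apply([.004,.045,.04]),'pad',o+Rz.apply([-.11,-.06,.079]))
# tile in tool frame
s=observe();t=R.from_euler('xyz',s['tool_rot']);zt=s['tool_pos'][2]-.0704+.016
mm=terr(p,(150,150,340,300));ys,xs=np.nonzero(mm)
for y in(200,230,255):
    x=xs[ys==y]; X=np.array([atz(p,(u,y),zt) for u in(x.min()-.5,x.max()+.5)]);print(y,t.inv().apply(X-s['tool_pos']))
X=atz(p,(256,ys.min()-.5),zt);print('near end',ys.min(),t.inv().apply(X-s['tool_pos']))
# side view: corners of bed nose checked by projecting
E
```

```text
[101  43 101] [105  37  55] [103  46 100]
[(95, np.float64(156.5)), (131, np.float64(157.5)), (167, np.float64(157.5)), (203, np.float64(155.5)), (239, np.float64(155.5)), (275, np.float64(154.5))] [(np.float64(318.5), 165), (np.float64(317.5), 175), (np.float64(317.5), 185), (np.float64(316.5), 195), (np.float64(316.5), 205), (np.float64(315.5), 215)] [(np.float64(77.5), 163), (np.float64(78.5), 169), (np.float64(79.5), 175), (np.float64(81.5), 181), (np.float64(82.5), 187)]
[318.8413 154.3792] [ 0.411  -0.1664  0.008 ]
[ 76.7303 157.4161] [ 0.3894 -0.3712  0.008 ]
width 0.20591640244313492
yaw near -0.10529884182935503
yaw right -0.1088372685604036
origin [ 0.5593 -0.2856  0.    ] bed [ 0.568  -0.2413  0.04  ] pad [ 0.4436 -0.3337  0.079 ]
origin [ 0.5593 -0.2862  0.    ] bed [ 0.5681 -0.2419  0.04  ] pad [ 0.4434 -0.3339  0.079 ]
200 [[ 0.0309 -0.0264  0.0544]
 [ 0.031   0.0278  0.0544]]
230 [[ 0.0144 -0.0267  0.0544]
 [ 0.0145  0.0281  0.0544]]
255 [[-0.0001 -0.0268  0.0544]
 [ 0.      0.0282  0.0544]]
near end 196 [0.0333 0.002  0.0544]
```

Emit:
arm_command:
  series:
    - {"x":-3,"y":-3,"z":15,"rx":0,"ry":0,"rz":-0.5}
    - {"x":-3,"y":-3,"z":35,"rx":0,"ry":0,"rz":-0.5}
    - {"x":-3,"y":-3,"z":50,"rx":0,"ry":0,"rz":-0.5}
    - {"x":-3,"y":-3,"z":57,"rx":0,"ry":0,"rz":-0.5}
    - {"x":-3,"y":-3,"z":57,"rx":0,"ry":0,"rz":-0.5}
    - {"x":-3,"y":-3,"z":57,"rx":0,"ry":0,"rz":-0.5}

```text
time: 15.4
tool_pos: [0.4462, -0.2302, 0.1137]
tool_rot: [-3.141, 0.001, 3.032]
contact_force: [-0.5, -0.2, -1.9]
opening: 0.0551
grip_force: 55.0
```

```bash
python3 - <<'E'
from h import *
np.set_printoptions(precision=4,suppress=True)
s=observe();print(s['time'],s['tool_pos'],s['tool_rot'],s['contact_force'])
p=see('side');p2=see('scene')
a=cv2.resize(p['pixels'][135:210,170:270],(800,600),interpolation=cv2.INTER_CUBIC)
# overlay bed model: nose edge, guide tops for bed pose estimate
u=R.from_euler('z',-.11);b=np.array([.567,-.242,.04])
def pr(X): return (proj(p,b+u.apply(np.array(X)/1e3))-[170,135])*8+3.5
for poly in([[-66,-22,0],[-66,22,0],[-5,22,0]],[[9,30.5,14],[65,30.5,14]],[[-5,37,14],[9,30.5,14]],[[9,-30.5,14],[65,-30.5,14]],[[-5,-37,14],[9,-30.5,14]]):
    cv2.polylines(a,[np.int32(pr(poly))],False,(0,255,0),1)
cv2.imwrite('pics/m6.png',a)
E
```

```text
15.4 [ 0.4462 -0.2302  0.1137] [-3.1412  0.0006  3.0316] [-0.4824 -0.1801 -1.8802]
```

View pics/m6.png

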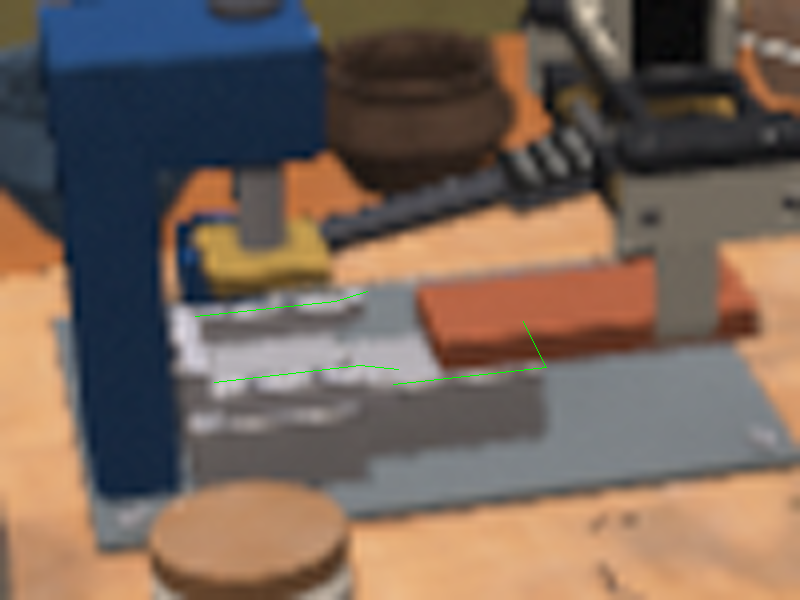

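Overlay lines up with the nose and guides within a pixel; blank is low in front of the mouth. Slide in.

Emit:
arm_command:
  series:
    - {"x":-8,"y":0.5,"z":0,"rx":0,"ry":0,"rz":0}
    - {"x":-18,"y":0.5,"z":0,"rx":0,"ry":0,"rz":0}
    - {"x":-26,"y":0.5,"z":0,"rx":0,"ry":0,"rz":0}
    - {"x":-32,"y":0.5,"z":0,"rx":0,"ry":0,"rz":0}
    - {"x":-38,"y":0.5,"z":0,"rx":0,"ry":0,"rz":0}
    - {"x":-44,"y":0.5,"z":0,"rx":0,"ry":0,"rz":0}
    - {"x":-50,"y":0.5,"z":0,"rx":0,"ry":0,"rz":0}
    - {"x":-50,"y":0.5,"z":0,"rx":0,"ry":0,"rz":0}

```text
time: 16.3
tool_pos: [0.4964, -0.2351, 0.1132]
tool_rot: [-3.141, 0.001, 3.032]
contact_force: [-1.3, -0.9, -1.5]
opening: 0.0551
grip_force: 55.0
```

Emit:
arm_command:
  series:
    - {"x":-5,"y":0,"z":0,"rx":0,"ry":0,"rz":0}
    - {"x":-10,"y":0,"z":0,"rx":0,"ry":0,"rz":0}
    - {"x":-15,"y":0,"z":0,"rx":0,"ry":0,"rz":0}
    - {"x":-20,"y":0,"z":0,"rx":0,"ry":0,"rz":0}
    - {"x":-25,"y":0,"z":0,"rx":0,"ry":0,"rz":0}
    - {"x":-30,"y":0,"z":0,"rx":0,"ry":0,"rz":0}
    - {"x":-30,"y":0,"z":0,"rx":0,"ry":0,"rz":0}

```text
time: 17.0
tool_pos: [0.5262, -0.2384, 0.1132]
tool_rot: [-3.141, 0.001, 3.032]
contact_force: [-0.1, 0.3, -1.4]
opening: 0.0557
grip_force: 55.0
```

Emit:
arm_command:
  series:
    - {"x":-2,"y":0,"z":0,"rx":0,"ry":0,"rz":0}
    - {"x":-4,"y":0,"z":0,"rx":0,"ry":0,"rz":0}
    - {"x":-6,"y":0,"z":0,"rx":0,"ry":0,"rz":0}
    - {"x":-7,"y":0,"z":0,"rx":0,"ry":0,"rz":0}
    - {"x":-7,"y":0,"z":0,"rx":0,"ry":0,"rz":0}

```text
time: 17.5
tool_pos: [0.5326, -0.239, 0.1132]
tool_rot: [-3.141, 0.0, 3.032]
contact_force: [-0.0, -0.5, -0.8]
opening: 0.0555
grip_force: 55.0
```

Emit:
arm_command:
  series:
    - {"x":-1,"y":0,"z":0,"rx":0,"ry":0,"rz":0}
    - {"x":-2,"y":0,"z":0,"rx":0,"ry":0,"rz":0}
    - {"x":-3,"y":0,"z":0,"rx":0,"ry":0,"rz":0}
    - {"x":-3,"y":0,"z":0,"rx":0,"ry":0,"rz":0}

```text
time: 17.9
tool_pos: [0.5344, -0.2393, 0.1128]
tool_rot: [3.141, -0.003, 3.032]
contact_force: [-5.4, -0.7, -0.2]
opening: 0.0552
grip_force: 55.0
```

Contact with the back stop (−5 N). Lower onto the bed.

Emit:
arm_command:
  series:
    - {"x":0.5,"y":0,"z":1,"rx":0,"ry":0,"rz":0}
    - {"x":0.5,"y":0,"z":2,"rx":0,"ry":0,"rz":0}
    - {"x":0.5,"y":0,"z":3,"rx":0,"ry":0,"rz":0}
    - {"x":0.5,"y":0,"z":3,"rx":0,"ry":0,"rz":0}

```text
time: 18.3
tool_pos: [0.5343, -0.2392, 0.1106]
tool_rot: [3.142, -0.001, 3.032]
contact_force: [-6.6, 0.2, 3.8]
opening: 0.0553
grip_force: 55.0
```

Emit:
arm_command:
  series:
    - {"x":0,"y":0,"z":0,"rx":0,"ry":0,"rz":0}
    - {"x":0,"y":0,"z":0,"rx":0,"ry":0,"rz":0}
    - {"x":0,"y":0,"z":0,"rx":0,"ry":0,"rz":0}
    - {"x":0,"y":0,"z":0,"rx":0,"ry":0,"rz":0}
    - {"x":2,"y":0,"z":-20,"rx":0,"ry":0,"rz":0}
    - {"x":20,"y":0,"z":-30,"rx":0,"ry":0,"rz":0}
    - {"x":50,"y":0,"z":-45,"rx":0,"ry":0,"rz":0}
    - {"x":90,"y":0,"z":-60,"rx":0,"ry":0,"rz":0}
    - {"x":90,"y":0,"z":-60,"rx":0,"ry":0,"rz":0}
    - {"x":90,"y":0,"z":-60,"rx":0,"ry":0,"rz":0}
  hand: 80

```text
time: 19.3
tool_pos: [0.4457, -0.2298, 0.171]
tool_rot: [-3.141, 0.002, 3.031]
contact_force: [0.3, -0.4, -0.3]
opening: 0.0801
grip_force: 0.0
```

```bash
python3 - <<'E'
from h import *
np.set_printoptions(precision=4,suppress=True)
s=observe();print(s['time'],s['tool_pos'],s['tool_rot'],s['contact_force'])
p=see('side');p2=see('wrist')
for n,c in(('side',p),('wrist',p2)):
  for q in('blank','bed','pedal_pad'):
    for d in mark_of(c,q)[:2]:print(n,q,np.round(d['point'],4),round(d['confidence'],2))
a=cv2.resize(p['pixels'][135:210,170:270],(480,360),interpolation=cv2.INTER_CUBIC)
c=np.zeros((360,800,3),np.uint8);c[:,:480]=a;c[:240,480:]=cv2.resize(p2['pixels'],(320,240));cv2.imwrite('pics/m7.png',c);np.savez('w7.npz',**p2);np.savez('s7.npz',**p)
E
```

```text
19.3 [ 0.4457 -0.2298  0.171 ] [-3.1406  0.002   3.0307] [ 0.338  -0.3842 -0.3443]
side blank [ 0.5654 -0.2448  0.0457] 0.94
side blank [0.3461 0.0993 0.0308] 0.91
side bed [ 0.5678 -0.2439  0.0383] 0.59
side pedal_pad [ 0.4443 -0.3284  0.0773] 0.64
side pedal_pad [ 0.5654 -0.2451  0.0403] 0.43
wrist blank [ 0.4436 -0.3322  0.0818] 0.69
wrist pedal_pad [ 0.4469 -0.3364  0.0825] 0.68
```

View pics/m7.png

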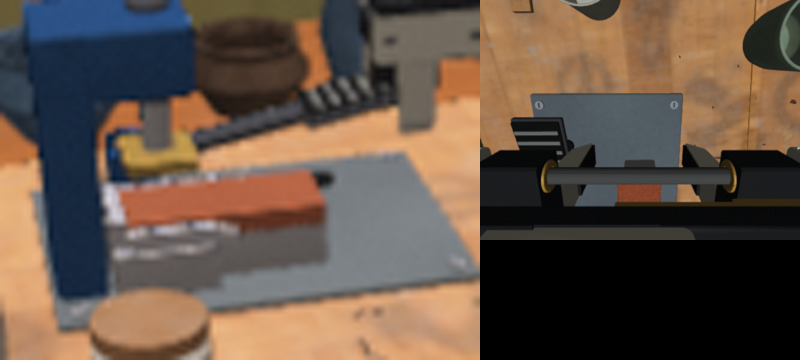

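Blank is flat on the bed between the guides, up to the stop (side crop 120–325, 200). Now the pedal: close the fingers and move above the tread.

Emit:
arm_command:
  series:
    - {"x":-3,"y":-30,"z":0,"rx":0,"ry":0,"rz":0}
    - {"x":-6,"y":-60,"z":0,"rx":0,"ry":0,"rz":0}
    - {"x":-10,"y":-90,"z":0,"rx":0,"ry":0,"rz":0}
    - {"x":-10,"y":-101,"z":0,"rx":0,"ry":0,"rz":0}
    - {"x":-10,"y":-101,"z":8,"rx":0,"ry":0,"rz":0}
    - {"x":-10,"y":-101,"z":16,"rx":0,"ry":0,"rz":0}
    - {"x":-10,"y":-101,"z":20,"rx":0,"ry":0,"rz":0}
    - {"x":-10,"y":-101,"z":20,"rx":0,"ry":0,"rz":0}
  hand: 0
  squeeze: 20

```text
time: 20.5
tool_pos: [0.4441, -0.3295, 0.1492]
tool_rot: [3.14, -0.002, 3.033]
contact_force: [-0.4, -0.4, 0.4]
opening: 0.0207
grip_force: 0.0
```

```bash
python3 - <<'E'
from h import *
np.set_printoptions(precision=4,suppress=True)
s=observe();print(s['time'],s['tool_pos'],s['tool_rot'],s['contact_force'],s['opening'])
p=see('wrist');p2=see('side')
c=np.zeros((450,800,3),np.uint8);c[:300,:400]=cv2.resize(p['pixels'],(400,300));c[:,400:]=cv2.resize(p2['pixels'][120:210,210:290],(400,450),interpolation=cv2.INTER_CUBIC);cv2.imwrite('pics/m8.png',c)
E
```

```text
20.5 [ 0.4441 -0.3295  0.1492] [ 3.1401 -0.0019  3.0328] [-0.3698 -0.408   0.4482] 0.02074959105182072
```

View pics/m8.png

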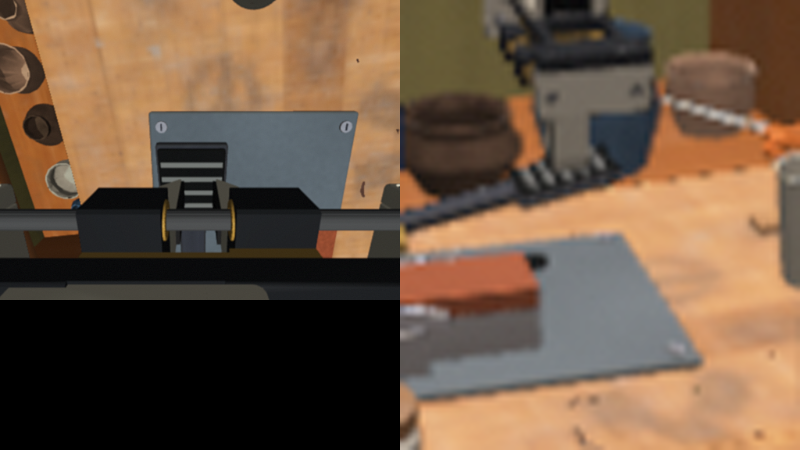

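Fingers (200,190) stand over the tread (192,180 in the wrist crop). Nudge 3 mm sideways and press.

Emit:
arm_command:
  series:
    - {"x":6,"y":-3,"z":0,"rx":0,"ry":0,"rz":0}
    - {"x":6,"y":-3,"z":4,"rx":0,"ry":0,"rz":0}
    - {"x":6,"y":-3,"z":8,"rx":0,"ry":0,"rz":0}
    - {"x":6,"y":-3,"z":13,"rx":0,"ry":0,"rz":0}
    - {"x":6,"y":-3,"z":18,"rx":0,"ry":0,"rz":0}
    - {"x":6,"y":-3,"z":23,"rx":0,"ry":0,"rz":0}
    - {"x":6,"y":-3,"z":28,"rx":0,"ry":0,"rz":0}
    - {"x":6,"y":-3,"z":33,"rx":0,"ry":0,"rz":0}
    - {"x":6,"y":-3,"z":38,"rx":0,"ry":0,"rz":0}
    - {"x":6,"y":-3,"z":42,"rx":0,"ry":0,"rz":0}
    - {"x":6,"y":-3,"z":42,"rx":0,"ry":0,"rz":0}

```text
time: 21.7
tool_pos: [0.4378, -0.3332, 0.1077]
tool_rot: [3.141, -0.001, 3.032]
contact_force: [-4.7, 0.0, 5.0]
opening: 0.0006
grip_force: 3.2
```

Emit:
arm_command:
  series:
    - {"x":0,"y":0,"z":3,"rx":0,"ry":0,"rz":0}
    - {"x":0,"y":0,"z":5,"rx":0,"ry":0,"rz":0}
    - {"x":0,"y":0,"z":7,"rx":0,"ry":0,"rz":0}
    - {"x":0,"y":0,"z":8,"rx":0,"ry":0,"rz":0}
    - {"x":0,"y":0,"z":8,"rx":0,"ry":0,"rz":0}

```text
time: 22.2
tool_pos: [0.4381, -0.3332, 0.1003]
tool_rot: [-3.141, 0.0, 3.032]
contact_force: [-3.2, 0.8, 7.0]
opening: 0.0007
grip_force: 3.8
```

Emit:
arm_command:
  series:
    - {"x":0,"y":0,"z":1,"rx":0,"ry":0,"rz":0}
    - {"x":0,"y":0,"z":2,"rx":0,"ry":0,"rz":0}
    - {"x":0,"y":0,"z":3,"rx":0,"ry":0,"rz":0}
    - {"x":0,"y":0,"z":3,"rx":0,"ry":0,"rz":0}

```text
time: 22.6
tool_pos: [0.4381, -0.3333, 0.0989]
tool_rot: [-3.141, 0.001, 3.032]
contact_force: [-6.6, 3.6, 20.5]
opening: 0.0005
grip_force: 10.4
```

Stop reached (20 N against a 10 N spring). Hold for over a second, then lift off.

Emit:
arm_command:
  series:
    - {"x":0,"y":0,"z":0.5,"rx":0,"ry":0,"rz":0}
    - {"x":0,"y":0,"z":0.5,"rx":0,"ry":0,"rz":0}
    - {"x":0,"y":0,"z":0.5,"rx":0,"ry":0,"rz":0}
    - {"x":0,"y":0,"z":0.5,"rx":0,"ry":0,"rz":0}
    - {"x":0,"y":0,"z":0.5,"rx":0,"ry":0,"rz":0}
    - {"x":0,"y":0,"z":0.5,"rx":0,"ry":0,"rz":0}
    - {"x":0,"y":0,"z":0.5,"rx":0,"ry":0,"rz":0}
    - {"x":0,"y":0,"z":0.5,"rx":0,"ry":0,"rz":0}
    - {"x":0,"y":0,"z":0.5,"rx":0,"ry":0,"rz":0}
    - {"x":0,"y":0,"z":0.5,"rx":0,"ry":0,"rz":0}
    - {"x":0,"y":0,"z":0.5,"rx":0,"ry":0,"rz":0}

```text
time: 23.7
tool_pos: [0.4382, -0.3333, 0.0987]
tool_rot: [-3.141, 0.001, 3.032]
contact_force: [-6.8, 4.2, 22.4]
opening: 0.0005
grip_force: 11.6
```

Emit:
arm_command:
  series:
    - {"x":0,"y":0,"z":-6,"rx":0,"ry":0,"rz":0}
    - {"x":0,"y":0,"z":-14,"rx":0,"ry":0,"rz":0}
    - {"x":0,"y":0,"z":-22,"rx":0,"ry":0,"rz":0}
    - {"x":0,"y":0,"z":-30,"rx":0,"ry":0,"rz":0}
    - {"x":0,"y":0,"z":-38,"rx":0,"ry":0,"rz":0}
    - {"x":0,"y":0,"z":-45,"rx":0,"ry":0,"rz":0}
    - {"x":0,"y":0,"z":-52,"rx":0,"ry":0,"rz":0}
    - {"x":0,"y":0,"z":-75,"rx":0,"ry":0,"rz":0}
    - {"x":0,"y":0,"z":-100,"rx":0,"ry":0,"rz":0}
    - {"x":0,"y":0,"z":-120,"rx":0,"ry":0,"rz":0}
    - {"x":0,"y":0,"z":-120,"rx":0,"ry":0,"rz":0}
    - {"x":0,"y":0,"z":-120,"rx":0,"ry":0,"rz":0}

```text
time: 24.9
tool_pos: [0.4379, -0.333, 0.2164]
tool_rot: [3.141, -0.0, 3.032]
contact_force: [-0.6, -0.9, -0.6]
opening: 0.0004
grip_force: 0.0
```

```bash
python3 - <<'E'
from h import *
np.set_printoptions(precision=4,suppress=True)
s=observe();print(s['time'],s['tool_pos'],s['contact_force'])
p=see('side')
for q in('blank','pedal_pad','ram_face'):
    for d in mark_of(p,q)[:2]:print(q,np.round(d['point'],4),round(d['confidence'],2))
o=ld('s7.npz');b=(slice(135,210),slice(170,270))
cv2.imwrite('pics/m9.png',np.hstack([cv2.resize(x['pixels'][b],(400,300),interpolation=cv2.INTER_CUBIC) for x in(o,p)]))
E
```

```text
24.9 [ 0.4379 -0.333   0.2164] [-0.5844 -0.9426 -0.6383]
blank [0.3447 0.0961 0.032 ] 0.92
blank [ 0.5645 -0.2423  0.0464] 0.75
pedal_pad [ 0.4422 -0.328   0.0786] 0.56
pedal_pad [ 0.5559 -0.2895 -0.0018] 0.2
ram_face [ 0.6066 -0.2467  0.0865] 0.58
```

View pics/m9.png

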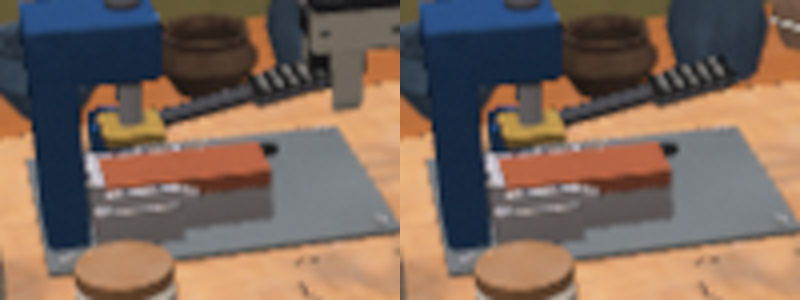

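Before and after match: the blank is unmoved in the bed, the pedal and ram are back up, and the gripper is clear.

```bash
python3 -c "
from cell import *
print(hand_in())"
```

```text
the job is handed in; nothing more can be done
None
```

I laid the terracotta blank flat in the press bed against the back stop, pushed the pedal to its stop for over a second and let it spring back up, then handed the job in; no verdict was shown.

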